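# Hang the tube carrier on the drying stand

### The job

Take the tube carrier with the blue grip and hang it by its top bar on the two hooks of the drying stand, one end of the bar down in each hook. See that both ends are fully seated and the carrier hangs level before you let go, then leave it hanging at rest; do not disturb the carrier with the orange grip.

Things in the scene. Friction and masses are not known exactly. Their poses are not given: they have to be found in the camera images.
- carrier_blue_grip (a point): Centre of the blue grip block (18 x 44 x 32 mm in x, y, z) of a loose tube carrier, about 0.25 kg, standing upright. Its round bar (200 mm along y, 8 thick; axis 20 mm below this point) has an 18 mm disc at each end and uprights 60 mm either side of the middle; between upright and disc it lies in the hook, either way round. Tray below: 60 x 116 mm in x, y; underside 115 mm below this point.
- carrier_orange_grip (a point): Centre of the orange grip block of a second carrier, of the same shape and size as the blue one, loose, standing upright on the worktop; axes as for the blue one. It stays where it is.
- hook_left: Left hook of the fixed drying stand, 8 mm wire, open upward. Origin: its inner bottom, 125 mm up, where the bar's underside rests (grip centre then 24 mm above). Mouth about 50 mm wide in x, tip 32 mm above origin; y points from right to left hook, -x to the tip and the robot. Posts 46 mm behind in x are the stand's highest part, 163 mm above the worktop: bring the tray in above them, then lower.
- hook_right: Right hook of the stand, same shape and axes as the left one; origin at its inner bottom, 160 mm from the left hook along y. The hung carrier's middle lies midway between both hooks, its bar along the line through them, its tray between the posts, its underside 34 mm above the worktop; the stand's base is under 20 mm high there.

How it is judged:
On the way:
1. the blue carrier's bar is down in both hooks while the gripper still holds it (x of carrier_blue_grip in the frame of hook_left between -0.016 and 0.016 m and y of carrier_blue_grip in the frame of hook_left between -0.098 and -0.062 m and z of carrier_blue_grip in the frame of hook_left between 0.014 and 0.034 m and angle between the y axis of carrier_blue_grip and the y axis of hook_left, either way round below 0.1 rad and angle between carrier_blue_grip's own z axis and vertical below 0.18 rad and contact force between the fingers and carrier_blue above 0.5 N), for 0.2 s.
At the end, for the whole second after the job is handed in: The blue carrier hangs released and at rest, its bar resting on both hooks: grip over the hooks' midpoint within 16 mm across and 18 mm along the bar, at seated height within 10 mm, bar parallel to the line of the hooks within 0.1 rad, carrier upright within 10 degrees (x of carrier_blue_grip in the frame of hook_left between -0.016 and 0.016 m and y of carrier_blue_grip in the frame of hook_left between -0.098 and -0.062 m and z of carrier_blue_grip in the frame of hook_left between 0.014 and 0.034 m and angle between the y axis of carrier_blue_grip and the y axis of hook_left, either way round below 0.1 rad and angle between carrier_blue_grip's own z axis and vertical below 0.18 rad and contact force between carrier_blue and hook_left above 0.1 N and contact force between carrier_blue and hook_right above 0.1 N and contact force between the fingers and carrier_blue below 0.05 N and linear speed of carrier_blue below 0.02 m/s and angular speed of carrier_blue below 0.2 rad/s); the robot touches nothing.
It fails at once if the orange carrier is shifted by more than 25 mm or tipped (distance of carrier_orange_grip from where it was at the start of the episode above 0.025 m or angle between carrier_orange_grip's own z axis and vertical above 0.3 rad).
It also fails if it takes over 45 s, if anything falls off the work surface, if the arm or the gripper's body presses on something with over 40 N, if the wrist force passes 120 N, or if a joint passes its speed limit or range.

### The arm

A 7-joint arm with a two-finger parallel gripper is mounted at the origin on a cart in front of the work surface, level with it; the furniture and walls round the work are solid. World frame = base frame: x ahead of the robot, y to its left, z up, the work surface at z = 0. Lengths are in m, angles in rad, forces in N, time in s.
With the tool pointing down it reaches from about 0.4 to 0.9 m from the base axis. Payload 5.6 kg.
Tool frame: the origin (TCP) lies on the centre line of the jaws, within the pads' length; the fingertips stand 8 mm ahead of it and the grasp point (between the pads) lies 11 mm behind it (env.tip_reach is the distance from the TCP to the fingertips, in m); z points along the fingers, y is the direction in which the jaws open and shut (so a half turn about z gives the same grasp; the last joint's range is limited). The gripper opens to 92 mm and grips with 3 to 60 N. Pads are 20 mm wide; open, the fingers measure 128 mm over their backs; the gripper's body (75 mm by 189 mm) begins 69 mm behind the grasp point.
Start: joints at [1.063, 0.468, -0.012, 1.603, 0.006, 1.071, -0.056], TCP at [0.291, -0.581, 0.223] pointing down, gripper open.
Joint ranges: [-2.53, 2.53], [-0.31, 2.02], [-1.57, 1.55], [0.28, 2.44], [-1.29, 4.43], [0.15, 1.84], [-2.92, 2.92]. Speed limits (rad/s): [2.57, 2.57, 3.14, 3.14, 3.14, 3.14, 3.14].

### API

Orientations are given as a rotation vector (axis times angle).
In Python, from plant import env gives the robot as it stands. The module is installed in compiled form; this text tells all that it offers.
- The arm moves only by the tool arm_command, never from a script. Its argument "series" is a list of rows, each a list of 7 numbers: the closure, from 0 (fully open) to 1 (shut), then the shift along the tool's x, y, z in m, then the turn, a rotation vector about the tool's x, y, z in degrees. In form: [[hand, dx, dy, dz, rx, ry, rz], ...]. A call has exactly 5 rows; each row shifts and turns the pose as measured when the row begins, along the tool's axes as they then stand; what a row does not reach is not made up. A row lasts 1/12 s, in which the tool goes at most 41.7 mm and 7.16 degrees, less where a joint would pass 70% of its speed; a pose out of reach is approached as far as the arm can. A call is refused whole if a number of a shift passes 0.0417 or a number of a turn 7.16, either way. A call with a gripper value outside its range is refused whole. The fingers move at their own pace and stop on an object; the grip force is fixed at half the most. Time passes only in rows, so rows that do not move let the fingers close, or fill a call up. It gives the time, the measured TCP pose, the force and the opening at its end, in the units of the state.
- env.read_state(): the state, without advancing time (a new reading comes with each control period).
- env.read_camera(name): name is "scene" or "top" or "wrist"; returns a dict with "img" (400x640x3 uint8, red, green, blue), "intrinsics" (3x3 intrinsics, pixels), "dist_coeffs" ([k1, k2, p1, p2, k3] as OpenCV has them; the pictures are not rectified), "R" (3x3) and "t" (3): a world point X has camera coordinates R X + t. Camera axes: x right, y down, z forward; pixel columns grow to the right and rows downward; lengths in m; the calibration is good to about 2 mm. A picture is of the moment at which its call begins. There is no depth.
- env.close_job(): hands the job in, once; it reports no verdict.
The state is a dict: "time": time; "joints": joint angles; "qd": joint speeds; "joint_efforts": joint torques, N m; "tool_pos": TCP position; "orientation": TCP orientation; "wrist_force": force on the tool from outside, world axes, zero at the start; "ft_torque": the same for the moment, N m; "opening": finger opening in m.
Only numpy, scipy, OpenCV 4.12 (cv2) and the standard library are available. Lean on these libraries where they do the work, as an engineer would, in place of code of your own. Each camera call takes 0.05 s, during which the arm holds its last target.

## Working session

There is one attempt and no reset: what is moved stays moved. The work goes in short steps, Python scripts to look and compute and a tool call to move; the robot and the scene stay as the last step left them, time stands still between calls to the robot, and variables do not carry over. Pictures are saved under pics/ and viewed, and the job is handed in when it is done.

Besides the shell and the picture viewer there is one more tool, called by a JSON object that holds its "name" and its "arguments", one argument or row to a line. arm_command: Moves the arm, as the interface text tells. Its arguments: {"type":"object","properties":{"series":{"type":"array","items":{"type":"array","items":{"type":"number"}}}},"required":["series"]}

```bash
mkdir -p pics; python3 - <<'E'
from plant import env
import cv2
print(env.read_state())
for n in ["scene","top","wrist"]:
    c=env.read_camera(n); cv2.imwrite(f"pics/{n}0.png",c["img"][:,:,::-1]); print(n,c["intrinsics"].tolist(),c["dist_coeffs"],c["R"].round(3).tolist(),c["t"])
E
```

```text
{'time': 0.0, 'joints': array([ 1.06301309,  0.46835541, -0.01158136,  1.6036275 ,  0.00598735,
        1.07138362, -0.05627946]), 'qd': array([ 1.66074974e-04, -2.66623744e-04, -7.04850932e-04,  4.87100514e-04,
        5.17692068e-04, -1.82583349e-05, -1.12327124e-04]), 'joint_efforts': array([ 1.51382519e-04, -5.20572889e+01, -1.18884697e-02, -2.43748838e+01,
       -5.65827813e-02,  1.73474243e-02,  1.64035291e-04]), 'tool_pos': array([ 0.29102383, -0.58057527,  0.22165284]), 'orientation': array([-3.05555005e+00, -7.23038708e-01,  8.12086781e-04]), 'wrist_force': array([0.72560202, 0.36707588, 0.06505376]), 'ft_torque': array([ 0.04198967, -0.01492108,  0.05838712]), 'opening': 0.09187351202330402}
scene [[433.82084852423696, 0.0, 315.617632888224], [0.0, 433.82084852423696, 202.5538699439002], [0.0, 0.0, 1.0]] [-0.02622411  0.          0.          0.          0.        ] [[-0.813, -0.582, 0.013], [-0.455, 0.62, -0.639], [0.364, -0.526, -0.769]] [0.34073185 0.41817283 0.88938576]
top [[362.67480994854986, 0.0, 320.7742928631494], [0.0, 362.67480994854986, 201.4197388823276], [0.0, 0.0, 1.0]] [-0.04017021  0.          0.          0.          0.        ] [[0.017, -1.0, 0.015], [-0.999, -0.017, -0.043], [0.043, -0.014, -0.999]] [-0.1461409   0.52828945  0.9949334 ]
wrist [[316.8306796073296, 0.0, 320.8478031242321], [0.0, 316.8306796073296, 204.3164307031463], [0.0, 0.0, 1.0]] [-0.04239542  0.          0.          0.          0.        ] [[0.448, -0.894, -0.002], [-0.854, -0.429, 0.294], [-0.264, -0.13, -0.956]] [-0.64932079 -0.03409615  0.39296558]
```

View pics/scene0.png

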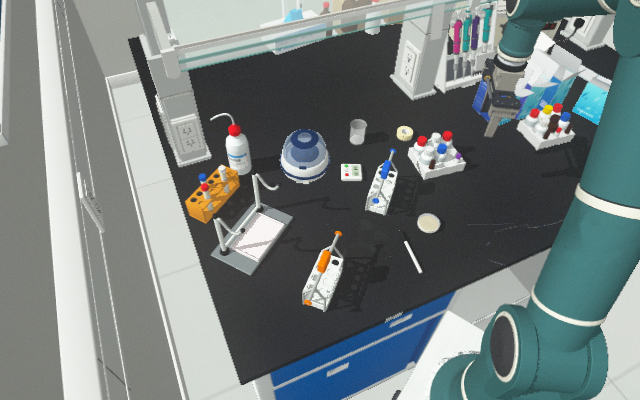

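View pics/top0.png

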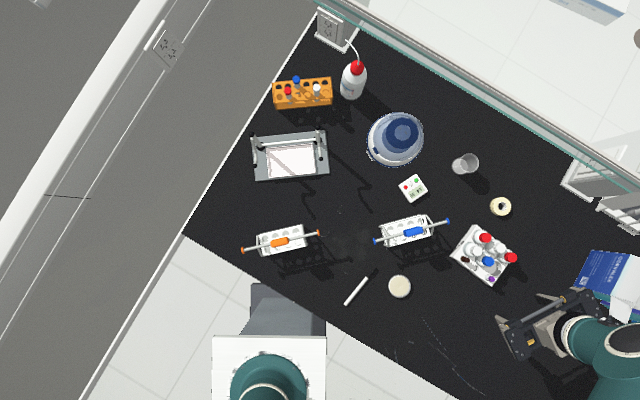

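View pics/wrist0.png

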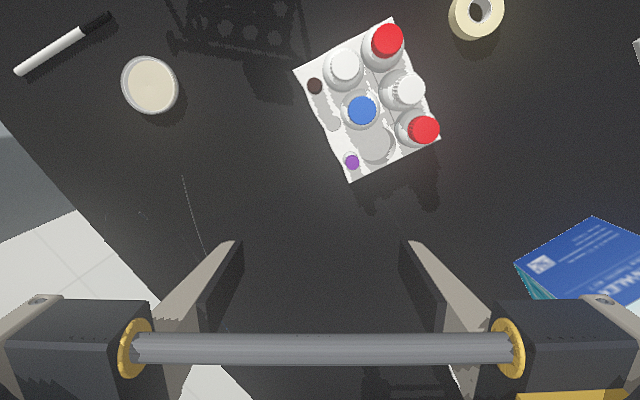

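```bash
python3 - <<'E'
import cv2,numpy as np
s=cv2.imread("pics/scene0.png");t=cv2.imread("pics/top0.png")
cv2.imwrite("pics/z1.png",np.hstack([cv2.resize(s[160:280,200:300],None,fx=4,fy=4,interpolation=2),cv2.resize(t[115:195,245:345],None,fx=4,fy=6,interpolation=2)]))
cv2.imwrite("pics/z2.png",np.hstack([cv2.resize(s[140:220,350:410],None,fx=6,fy=6,interpolation=2),cv2.resize(t[200:260,365:460],None,fx=4,fy=8,interpolation=2)]))
E
```

```text
(no output)
```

View pics/z1.png

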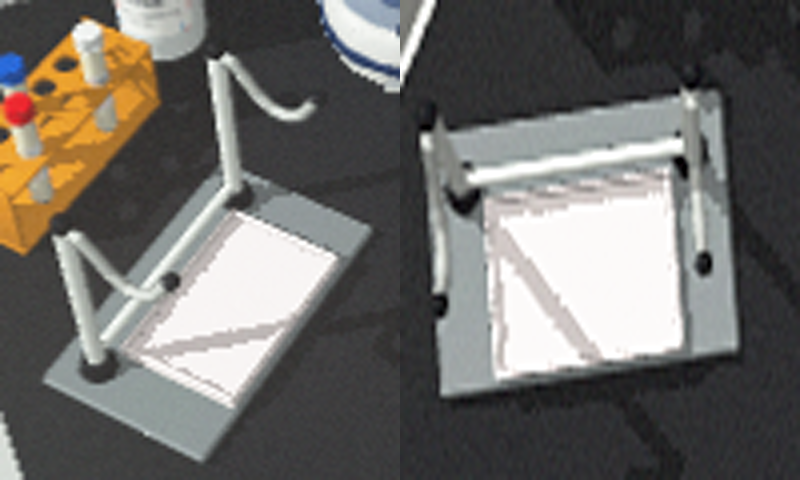

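View pics/z2.png

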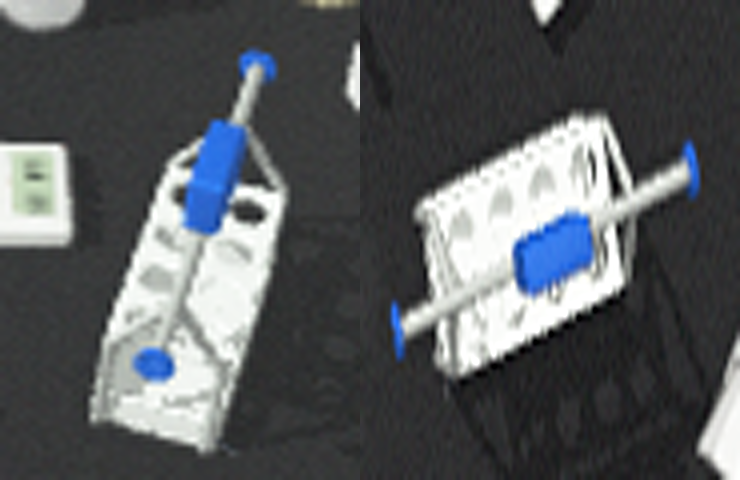

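```bash
cat > h.py <<'E'
import cv2,numpy as np
from plant import env
def ray(c,p):
    K=np.array(c["intrinsics"]);u=cv2.undistortPoints(np.array([[p]],float),K,np.array(c["dist_coeffs"]))[0,0]
    R=np.array(c["R"]);d=R.T@np.array([u[0],u[1],1]);return -R.T@np.array(c["t"]),d/np.linalg.norm(d)
def tri(obs):
    A=0;b=0
    L=[ray(c,p) for c,p in obs]
    for o,d in L:
        M=np.eye(3)-np.outer(d,d);A=A+M;b=b+M@o
    X=np.linalg.solve(A,b);return X,max(np.linalg.norm((np.eye(3)-np.outer(d,d))@(X-o)) for o,d in L)
def plane(c,p,z):
    o,d=ray(c,p);return o+d*(z-o[2])/d[2]
def blobs(img,kind="blue",amin=8):
    h=cv2.cvtColor(img,cv2.COLOR_RGB2HSV)
    lo,hi=((100,130,70),(125,255,255)) if kind=="blue" else ((5,150,120),(20,255,255))
    m=cv2.inRange(h,lo,hi);n,l,s,c=cv2.connectedComponentsWithStats(m)
    return [(s[i,4],c[i].round(1).tolist()) for i in range(1,n) if s[i,4]>=amin]
E
python3 - <<'E'
from h import *
S=env.read_camera("scene");T=env.read_camera("top")
for n,a,b in [("postL",(215.5,217),(252,133.8)),("postR",(253.3,173),(318,127.5)),("tipL",(242.5,230.3),(255,165.5)),("tipR",(278,185.8),(320.8,158.7))]:
    print(n,tri([(S,a),(T,b)]))
for k in("blue","orange"):
    print([b for b in blobs(S["img"],k) if 290<b[1][0]<410 and 140<b[1][1]<320]);print([b for b in blobs(T["img"],k)if 225<b[1][1]<260 or 365<b[1][0]<460])
E
```

```text
postL (array([0.68526884, 0.03364585, 0.14715433]), np.float64(0.00098541369071516))
postR (array([ 0.70472451, -0.12522023,  0.14838299]), np.float64(0.0005325556179056734))
tipL (array([0.60866575, 0.02477472, 0.14675591]), np.float64(0.0003551379726192494))
tipR (array([ 0.63026454, -0.13292803,  0.14194351]), np.float64(0.0013149319361273838))
[(np.int32(19), [392.5, 150.2]), (np.int32(127), [385.3, 168.8]), (np.int32(8), [302.5, 167.4]), (np.int32(26), [375.3, 200.2])]
[(np.int32(550), [401.2, 133.4]), (np.int32(9), [366.9, 137.8]), (np.int32(12), [375.5, 150.0]), (np.int32(20), [447.6, 220.4]), (np.int32(132), [412.8, 231.1]), (np.int32(18), [373.7, 240.9])]
[(np.int32(22), [338.0, 232.6]), (np.int32(193), [323.8, 260.9]), (np.int32(28), [307.4, 302.2])]
[(np.int32(13), [317.8, 232.1]), (np.int32(119), [279.2, 241.6]), (np.int32(15), [241.9, 250.1])]
```

```bash
python3 - <<'E'
from h import *
S=env.read_camera("scene");T=env.read_camera("top")
for n,a,b in [("bR",(392.5,150.2),(447.6,220.4)),("bG",(385.3,168.8),(412.8,231.1)),("bL",(375.3,200.2),(373.7,240.9)),("oR",(338,232.6),(317.8,232.1)),("oG",(323.8,260.9),(279.2,241.6)),("oL",(307.4,302.2),(241.9,250.1))]:
    print(n,tri([(S,a),(T,b)]))
E
```

```text
bR (array([ 0.48345738, -0.46332693,  0.09436581]), np.float64(0.0005795307805931504))
bG (array([ 0.45550481, -0.36751378,  0.11487142]), np.float64(0.0005005009954389599))
bL (array([ 0.42816082, -0.27297411,  0.09422801]), np.float64(0.0007537619249612316))
oR (array([ 0.44837842, -0.13014117,  0.0955095 ]), np.float64(0.0007627352625169897))
oG (array([ 0.42405541, -0.03454393,  0.11403894]), np.float64(0.0007419710233927457))
oL (array([0.39956088, 0.06127387, 0.09505545]), np.float64(0.0008594833535114334))
```

```bash
cat >> h.py <<'E'
from scipy.spatial.transform import Rotation as Ro
def plan(pos,yaw_y,n,hand,s=None):
    """tool y axis at yaw_y deg, tool down"""
    s=s or env.read_state();p=np.array(s["tool_pos"]);R=Ro.from_rotvec(s["orientation"])
    yv=np.array([np.cos(np.radians(yaw_y)),np.sin(np.radians(yaw_y)),0]);z=np.array([0,0,-1.]);x=np.cross(yv,z)
    G=Ro.from_matrix(np.stack([x,yv,z],1)); w=(R.inv()*G).as_rotvec()
    dp=(np.array(pos)-p)/n
    rows=[]
    for i in range(n):
        Ri=R*Ro.from_rotvec(w*i/n)
        d=Ri.inv().apply(dp); rows.append([hand]+d.round(4).tolist()+np.degrees(w/n).round(2).tolist())
    print("pos",p.round(4),"yawy",np.degrees(np.arctan2(*R.as_matrix()[[1,0],1])).round(2),"tilt",np.degrees(np.arccos(-R.as_matrix()[2,2])).round(2),"t",round(s["time"],2),"F",np.round(s["wrist_force"],1),"open",round(s["opening"],4))
    for i in range(0,n,5): print(rows[i:i+5])
E
python3 -c "
from h import *
plan((.4555,-.3675,.20),16.2,15,0)"
```

```text
pos [ 0.2913 -0.581   0.2224] yawy -63.37 tilt 0.02 t 0.35 F [-0.4  0.1  0.8] open 0.0919
[[0, 0.0162, -0.0078, 0.0015, -0.0, -0.0, -5.3], [0, 0.0168, -0.0063, 0.0015, -0.0, -0.0, -5.3], [0, 0.0173, -0.0047, 0.0015, -0.0, -0.0, -5.3], [0, 0.0177, -0.0031, 0.0015, -0.0, -0.0, -5.3], [0, 0.0179, -0.0014, 0.0015, -0.0, -0.0, -5.3]]
[[0, 0.018, 0.0002, 0.0015, -0.0, -0.0, -5.3], [0, 0.0179, 0.0019, 0.0015, -0.0, -0.0, -5.3], [0, 0.0176, 0.0035, 0.0015, -0.0, -0.0, -5.3], [0, 0.0172, 0.0051, 0.0015, -0.0, -0.0, -5.3], [0, 0.0167, 0.0067, 0.0015, -0.0, -0.0, -5.3]]
[[0, 0.016, 0.0082, 0.0015, -0.0, -0.0, -5.3], [0, 0.0151, 0.0097, 0.0015, -0.0, -0.0, -5.3], [0, 0.0142, 0.011, 0.0015, -0.0, -0.0, -5.3], [0, 0.0131, 0.0123, 0.0015, -0.0, -0.0, -5.3], [0, 0.0119, 0.0134, 0.0015, -0.0, -0.0, -5.3]]
```

{"name": "arm_command", "arguments": {
  "series": [
    [0,0.016,-0.008,0.0015,0,0,-5.3],
    [0,0.017,-0.006,0.0015,0,0,-5.3],
    [0,0.017,-0.005,0.0015,0,0,-5.3],
    [0,0.018,-0.003,0.0015,0,0,-5.3],
    [0,0.018,-0.001,0.0015,0,0,-5.3]
  ]
}}

```text
time: 0.77
tool_pos: [0.3432, -0.5116, 0.2143]
orientation: [2.802, 1.418, -0.006]
wrist_force: [0.4, 0.4, 0.6]
opening: 0.0922
```

{"name": "arm_command", "arguments": {
  "series": [
    [0,0.018,0,0.0015,0,0,-5.3],
    [0,0.018,0.002,0.0015,0,0,-5.3],
    [0,0.018,0.0035,0.0015,0,0,-5.3],
    [0,0.017,0.005,0.0015,0,0,-5.3],
    [0,0.017,0.007,0.0015,0,0,-5.3]
  ]
}}

```text
time: 1.18
tool_pos: [0.399, -0.4354, 0.2064]
orientation: [2.379, 2.05, -0.007]
wrist_force: [0.3, 0.4, 0.9]
opening: 0.0917
```

```bash
python3 -c "
from h import *
plan((.4555,-.3675,.20),16.2,10,0)"
```

```text
pos [ 0.399  -0.4354  0.2064] yawy -8.5 tilt 0.27 t 1.18 F [0.3 0.4 0.9] open 0.0917
[[0, 0.0076, 0.0046, 0.0006, -0.02, 0.02, -2.47], [0, 0.0073, 0.0049, 0.0006, -0.02, 0.02, -2.47], [0, 0.0071, 0.0052, 0.0006, -0.02, 0.02, -2.47], [0, 0.0069, 0.0055, 0.0006, -0.02, 0.02, -2.47], [0, 0.0067, 0.0058, 0.0006, -0.02, 0.02, -2.47]]
[[0, 0.0064, 0.0061, 0.0006, -0.02, 0.02, -2.47], [0, 0.0061, 0.0064, 0.0006, -0.02, 0.02, -2.47], [0, 0.0058, 0.0066, 0.0006, -0.02, 0.02, -2.47], [0, 0.0056, 0.0069, 0.0006, -0.02, 0.02, -2.47], [0, 0.0053, 0.0071, 0.0006, -0.02, 0.02, -2.47]]
```

{"name": "arm_command", "arguments": {
  "series": [
    [0,0.014,0.01,0.0,0,0,-5],
    [0,0.014,0.011,0.001,0,0,-5],
    [0,0.013,0.012,0.001,0,0,-5],
    [0,0.012,0.013,0.001,0,0,-5],
    [0,0.011,0.0135,0.001,0,0,-5]
  ]
}}

```text
time: 1.6
tool_pos: [0.4587, -0.3654, 0.2022]
orientation: [1.851, 2.538, -0.008]
wrist_force: [0.2, 0.2, 0.6]
opening: 0.0917
```

{"name": "arm_command", "arguments": {
  "series": [
    [0,0.0,0.0,0.0,0,0,0],
    [0,0.0,0.0,0.0,0,0,0],
    [0,0.0,0.0,0.0,0,0,0],
    [0,0.0,0.0,0.0,0,0,0],
    [0,0.0,0.0,0.0,0,0,0]
  ]
}}

```text
time: 2.02
tool_pos: [0.4592, -0.3645, 0.2023]
orientation: [1.853, 2.536, -0.007]
wrist_force: [-0.1, -1.1, 0.4]
opening: 0.0922
```

```bash
python3 - <<'E'
from h import *
W=env.read_camera("wrist");T=env.read_camera("top");S=env.read_camera("scene")
cv2.imwrite("pics/w1.png",W["img"][:,:,::-1])
print(blobs(W["img"]));o,_=ray(W,(320,200));print("cam",o.round(3))
plan((.4555,-.3675,.20),16.2,5,0)
E
```

```text
[(np.int32(133), [321.0, 89.7]), (np.int32(49), [560.0, 164.4]), (np.int32(13), [515.0, 169.9]), (np.int32(1136), [317.6, 216.1]), (np.int32(1865), [599.6, 259.0]), (np.int32(9), [572.8, 246.8]), (np.int32(17), [556.0, 260.4]), (np.int32(21), [547.5, 277.1]), (np.int32(12), [555.2, 274.8]), (np.int32(16), [555.5, 280.4]), (np.int32(134), [315.5, 302.3])]
cam [ 0.434 -0.285  0.364]
pos [ 0.4594 -0.3642  0.2023] yawy 17.76 tilt 0.26 t 2.17 F [-0.4  0.8  0.8] open 0.0922
[[0, -0.0004, -0.0009, 0.0005, -0.03, 0.04, 0.31], [0, -0.0004, -0.0009, 0.0005, -0.03, 0.04, 0.31], [0, -0.0004, -0.0009, 0.0005, -0.03, 0.04, 0.31], [0, -0.0004, -0.0009, 0.0005, -0.03, 0.04, 0.31], [0, -0.0004, -0.0009, 0.0005, -0.03, 0.04, 0.31]]
```

View pics/w1.png

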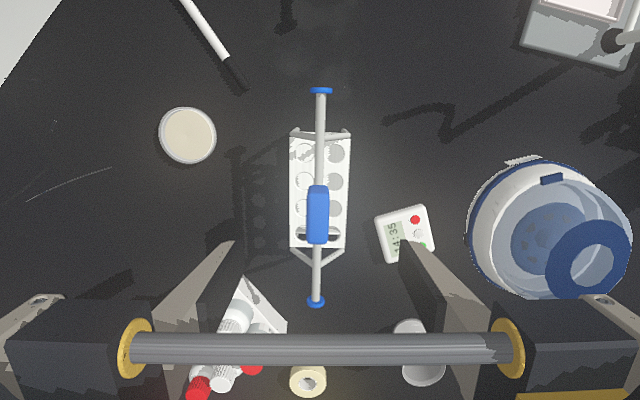

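```bash
python3 - <<'E'
from h import *
W=env.read_camera("wrist")
a=plane(W,(321,89.7),.095);b=plane(W,(315.5,302.3),.095);print(a,b,(a+b)/2,np.linalg.norm(a-b),np.degrees(np.arctan2(-(a-b)[0],(a-b)[1])),plane(W,(317.6,216.1),.128))
plan((.4555,-.3675,.104),16.2,10,0)
E
```

```text
[ 0.42943229 -0.27256913  0.095     ] [ 0.48471801 -0.46286136  0.095     ] [ 0.45707515 -0.36771524  0.095     ] 0.1981606496387715 16.200198227892166 [ 0.45624196 -0.36482361  0.128     ]
pos [ 0.4596 -0.364   0.2023] yawy 17.79 tilt 0.25 t 2.22 F [-0.4 -0.7 -0.8] open 0.0918
[[0, -0.0002, -0.0005, 0.0098, -0.02, 0.02, 0.16], [0, -0.0002, -0.0005, 0.0098, -0.02, 0.02, 0.16], [0, -0.0002, -0.0005, 0.0098, -0.02, 0.02, 0.16], [0, -0.0002, -0.0005, 0.0098, -0.02, 0.02, 0.16], [0, -0.0002, -0.0005, 0.0098, -0.02, 0.02, 0.16]]
[[0, -0.0002, -0.0005, 0.0098, -0.02, 0.02, 0.16], [0, -0.0002, -0.0005, 0.0098, -0.02, 0.02, 0.16], [0, -0.0002, -0.0005, 0.0098, -0.02, 0.02, 0.16], [0, -0.0002, -0.0005, 0.0098, -0.02, 0.02, 0.16], [0, -0.0002, -0.0005, 0.0098, -0.02, 0.02, 0.16]]
```

{"name": "arm_command", "arguments": {
  "series": [
    [0,-0.001,-0.001,0.01,0,0,0.5],
    [0,-0.001,-0.001,0.01,0,0,0.5],
    [0,-0.001,-0.001,0.01,0,0,0.5],
    [0,0,0,0.01,0,0,0.1],
    [0,0,0,0.01,0,0,0]
  ]
}}

```text
time: 2.63
tool_pos: [0.4575, -0.3696, 0.1493]
orientation: [1.89, 2.504, -0.007]
wrist_force: [-0.3, -0.6, -0.5]
opening: 0.0918
```

```bash
python3 - <<'E'
from h import *
plan((.4565,-.3675,.104),16.2,5,0)
E
```

```text
pos [ 0.4575 -0.3696  0.1493] yawy 15.9 tilt 0.36 t 2.63 F [-0.3 -0.6 -0.5] open 0.0918
[[0, 0.0005, -0.0001, 0.0091, -0.02, 0.07, -0.06], [0, 0.0005, -0.0001, 0.0091, -0.02, 0.07, -0.06], [0, 0.0005, -0.0001, 0.0091, -0.02, 0.07, -0.06], [0, 0.0005, -0.0001, 0.0091, -0.02, 0.07, -0.06], [0, 0.0005, -0.0001, 0.0091, -0.02, 0.07, -0.06]]
```

{"name": "arm_command", "arguments": {
  "series": [
    [0,0.001,0,0.01,0,0.3,-0.1],
    [0,0.001,0,0.01,0,0,-0.1],
    [0,0,0,0.01,0,0,0],
    [0,0,0,0.008,0,0,0],
    [0,0,0,0.006,0,0,0]
  ]
}}

```text
time: 3.05
tool_pos: [0.4554, -0.3662, 0.0974]
orientation: [-1.884, -2.507, 0.001]
wrist_force: [-0.1, -0.3, 0.9]
opening: 0.0918
```

```bash
python3 - <<'E'
from h import *
plan((.4565,-.3675,.104),16.2,5,0)
W=env.read_camera("wrist")
cv2.imwrite("pics/w2.png",W["img"][:,:,::-1])
E
```

```text
pos [ 0.4554 -0.3662  0.0974] yawy 16.15 tilt 0.34 t 3.05 F [-0.1 -0.3  0.9] open 0.0918
[[0, -0.0003, 0.0001, -0.0013, -0.05, -0.05, -0.01], [0, -0.0003, 0.0001, -0.0013, -0.05, -0.05, -0.01], [0, -0.0003, 0.0001, -0.0013, -0.05, -0.05, -0.01], [0, -0.0003, 0.0001, -0.0013, -0.05, -0.05, -0.01], [0, -0.0003, 0.0001, -0.0013, -0.05, -0.05, -0.01]]
```

View pics/w2.png

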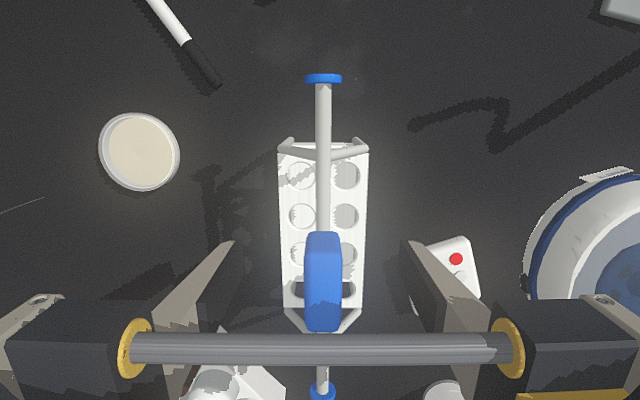

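{"name": "arm_command", "arguments": {
  "series": [
    [0,-0.001,0.0005,-0.006,0,0,0],
    [0,0,0,0,0,0,0],
    [1,0,0,0,0,0,0],
    [1,0,0,0,0,0,0],
    [1,0,0,0,0,0,0]
  ]
}}

```text
time: 3.52
tool_pos: [0.4567, -0.3671, 0.1039]
orientation: [-1.884, -2.507, 0.001]
wrist_force: [-0.5, -0.3, -1.0]
opening: 0.074
```

{"name": "arm_command", "arguments": {
  "series": [
    [1,0,0,0,0,0,0],
    [1,0,0,0,0,0,0],
    [1,0,0,0,0,0,0],
    [1,0,0,0,0,0,0],
    [1,0,0,0,0,0,0]
  ]
}}

```text
time: 3.93
tool_pos: [0.4573, -0.3677, 0.1053]
orientation: [-1.885, -2.509, 0.001]
wrist_force: [-0.2, -0.2, -0.6]
opening: 0.0406
```

{"name": "arm_command", "arguments": {
  "series": [
    [1,0,0,-0.005,0,0,0],
    [1,0,0,-0.01,0,0,0],
    [1,0,0,-0.015,0,0,0],
    [1,0,0,-0.015,0,0,0],
    [1,0,0,-0.015,0,0,0]
  ]
}}

```text
time: 4.35
tool_pos: [0.4556, -0.3662, 0.1661]
orientation: [-1.881, -2.504, 0.0]
wrist_force: [-0.7, 0.3, 0.7]
opening: 0.0073
```

```bash
python3 - <<'E'
from h import *
W=env.read_camera("wrist")
cv2.imwrite("pics/w3.png",W["img"][:,:,::-1])
plan((.475,-.3,.29),12,5,1)
print(blobs(W["img"]))
E
```

```text
pos [ 0.4574 -0.3673  0.1696] yawy 16.19 tilt 0.26 t 4.4 F [ 0.1 -0.6  1.6] open 0.0034
[[1, 0.012, 0.0071, -0.0241, -0.04, -0.04, 0.84], [1, 0.0121, 0.0069, -0.0241, -0.04, -0.04, 0.84], [1, 0.0122, 0.0067, -0.0241, -0.04, -0.04, 0.84], [1, 0.0123, 0.0066, -0.0241, -0.04, -0.04, 0.84], [1, 0.0124, 0.0064, -0.0241, -0.04, -0.04, 0.84]]
[(np.int32(174), [322.9, 87.6]), (np.int32(8), [568.4, 163.5]), (np.int32(54), [592.5, 166.4]), (np.int32(8), [596.8, 177.8]), (np.int32(1149), [322.8, 230.6]), (np.int32(515), [623.1, 255.4]), (np.int32(21), [616.6, 241.5]), (np.int32(27), [591.4, 271.9]), (np.int32(14), [598.5, 270.1]), (np.int32(27), [600.7, 275.6]), (np.int32(17), [599.2, 286.9]), (np.int32(68), [602.4, 293.9]), (np.int32(88), [632.2, 307.7]), (np.int32(150), [320.8, 327.8]), (np.int32(21), [180.3, 386.0])]
```

View pics/w3.png

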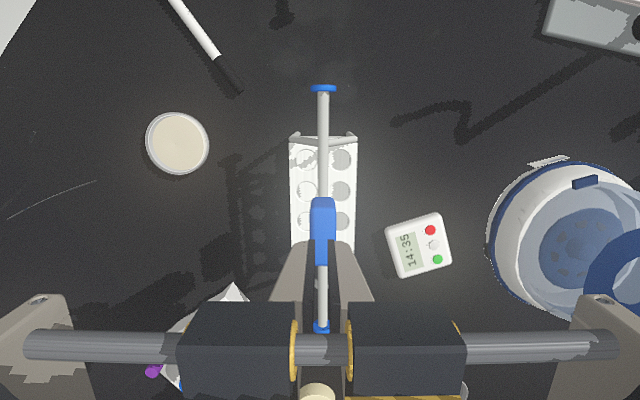

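The fingers close slower than I assumed, so the lift came up empty. I'll reopen, re-measure, and go down again.

{"name": "arm_command", "arguments": {
  "series": [
    [0,0,0,-0.01,0,0,0],
    [0,0,0,0,0,0,0],
    [0,0,0,0,0,0,0],
    [0,0,0,0,0,0,0],
    [0,0,0,0,0,0,0]
  ]
}}

```text
time: 4.82
tool_pos: [0.4578, -0.3678, 0.1821]
orientation: [-1.886, -2.511, 0.001]
wrist_force: [0.7, 0.7, -0.5]
opening: 0.0344
```

{"name": "arm_command", "arguments": {
  "series": [
    [0,0,0,0,0,0,0],
    [0,0,0,0,0,0,0],
    [0,0,0,0,0,0,0],
    [0,0,0,0,0,0,0],
    [0,0,0,0,0,0,0]
  ]
}}

```text
time: 5.23
tool_pos: [0.4566, -0.3668, 0.1794]
orientation: [-1.883, -2.507, 0.001]
wrist_force: [-0.3, 0.1, 0.1]
opening: 0.0679
```

```bash
python3 - <<'E'
from h import *
W=env.read_camera("wrist")
bl=sorted([b for b in blobs(W["img"]) if 280<b[1][0]<360],key=lambda b:b[1][1]);print(bl)
a=plane(W,bl[0][1],.095);b=plane(W,bl[-1][1],.095);print((a+b)/2,np.linalg.norm(a-b),np.degrees(np.arctan2(-(a-b)[0],(a-b)[1])))
plan((.4565,-.3675,.104),16.2,10,0)
E
```

```text
[(np.int32(151), [321.7, 87.0]), (np.int32(1244), [322.2, 226.6]), (np.int32(161), [321.2, 316.9])]
[ 0.45671646 -0.36804953  0.095     ] 0.19831365973852683 16.110206044737748
pos [ 0.4566 -0.3668  0.1794] yawy 16.19 tilt 0.37 t 5.28 F [ 0.1  0.5 -0.8] open 0.0721
[[0, -0.0001, 0.0, 0.0075, -0.02, -0.03, -0.0], [0, -0.0001, -0.0, 0.0075, -0.02, -0.03, -0.0], [0, -0.0001, -0.0, 0.0075, -0.02, -0.03, -0.0], [0, -0.0001, -0.0, 0.0075, -0.02, -0.03, -0.0], [0, -0.0001, -0.0, 0.0075, -0.02, -0.03, -0.0]]
[[0, -0.0001, -0.0, 0.0075, -0.02, -0.03, -0.0], [0, -0.0001, -0.0, 0.0075, -0.02, -0.03, -0.0], [0, -0.0001, -0.0, 0.0075, -0.02, -0.03, -0.0], [0, -0.0001, -0.0, 0.0075, -0.02, -0.03, -0.0], [0, -0.0001, -0.0, 0.0075, -0.02, -0.03, -0.0]]
```

Carrier undisturbed. Down again; opening 72 mm is plenty for the 18 mm block.

{"name": "arm_command", "arguments": {
  "series": [
    [0.2,0,0,0.012,0,-0.2,0],
    [0.2,0,0,0.012,0,0,0],
    [0.2,0,0,0.012,0,0,0],
    [0.2,0,0,0.012,0,0,0],
    [0.2,0,0,0.012,0,0,0]
  ]
}}

```text
time: 5.7
tool_pos: [0.4581, -0.3681, 0.1183]
orientation: [1.885, 2.51, -0.004]
wrist_force: [0.0, -0.3, 0.6]
opening: 0.0736
```

```bash
python3 - <<'E'
from h import *
plan((.4565,-.3675,.104),16.2,5,0)
E
```

```text
pos [ 0.4581 -0.3681  0.1183] yawy 16.18 tilt 0.2 t 5.7 F [ 0.  -0.3  0.6] open 0.0736
[[0, 0.0002, -0.0003, 0.0029, -0.01, 0.04, -0.0], [0, 0.0002, -0.0003, 0.0029, -0.01, 0.04, -0.0], [0, 0.0002, -0.0003, 0.0029, -0.01, 0.04, -0.0], [0, 0.0002, -0.0003, 0.0029, -0.01, 0.04, -0.0], [0, 0.0002, -0.0003, 0.0029, -0.01, 0.04, -0.0]]
```

{"name": "arm_command", "arguments": {
  "series": [
    [1,0.001,-0.001,0.007,0,0,0],
    [1,0,0,0.005,0,0,0],
    [1,0,0,0,0,0,0],
    [1,0,0,0,0,0,0],
    [1,0,0,0,0,0,0]
  ]
}}

```text
time: 6.12
tool_pos: [0.4547, -0.3658, 0.1002]
orientation: [-1.883, -2.508, 0.003]
wrist_force: [-0.8, 0.5, -0.4]
opening: 0.0423
```

{"name": "arm_command", "arguments": {
  "series": [
    [1,0,0,0,0,0,0],
    [1,0,0,0,0,0,0],
    [1,0,0,0,0,0,0],
    [1,0,0,0,0,0,0],
    [1,0,0,0,0,0,0]
  ]
}}

```text
time: 6.53
tool_pos: [0.4558, -0.3666, 0.1022]
orientation: [-1.885, -2.511, 0.004]
wrist_force: [0.1, 0.1, -1.6]
opening: 0.0177
```

```bash
python3 - <<'E'
from h import *
plan((.4565,-.3675,.104),16.2,5,0)
E
```

```text
pos [ 0.4558 -0.3666  0.1022] yawy 16.19 tilt 0.18 t 6.53 F [ 0.1  0.1 -1.6] open 0.0177
[[0, -0.0002, 0.0001, -0.0004, -0.04, -0.0, -0.0], [0, -0.0002, 0.0001, -0.0004, -0.04, -0.0, -0.0], [0, -0.0002, 0.0001, -0.0004, -0.04, -0.0, -0.0], [0, -0.0002, 0.0001, -0.0004, -0.04, -0.0, -0.0], [0, -0.0002, 0.0001, -0.0004, -0.04, -0.0, -0.0]]
```

{"name": "arm_command", "arguments": {
  "series": [
    [1,0,0,-0.01,0,0,0],
    [1,0,0,-0.025,0,0,0],
    [1,0,0,-0.035,0,0,0],
    [1,0,0,-0.035,0,0,0],
    [1,0,0,-0.035,0,0,0]
  ]
}}

```text
time: 6.95
tool_pos: [0.4509, -0.3628, 0.2399]
orientation: [-1.872, -2.495, 0.002]
wrist_force: [0.6, -0.6, -1.5]
opening: 0.0181
```

{"name": "arm_command", "arguments": {
  "series": [
    [1,0,0,-0.035,0,0,0],
    [1,0,0,-0.03,0,0,0],
    [1,0,0,-0.015,0,0,0],
    [1,0,0,0,0,0,0],
    [1,0,0,0,0,0,0]
  ]
}}

```text
time: 7.37
tool_pos: [0.4542, -0.364, 0.3359]
orientation: [-1.88, -2.509, 0.003]
wrist_force: [-0.1, 0.2, -2.3]
opening: 0.0175
```

```bash
python3 - <<'E'
from h import *
W=env.read_camera("wrist");T=env.read_camera("top");S=env.read_camera("scene")
cv2.imwrite("pics/w4.png",W["img"][:,:,::-1]);cv2.imwrite("pics/s4.png",S["img"][:,:,::-1])
print(blobs(W["img"]))
# fingers hide top view maybe
plan((.60,-.12,.31),7.3,15,1)
E
```

```text
[(np.int32(338), [321.3, 77.8]), (np.int32(37), [624.6, 136.1]), (np.int32(19), [616.2, 144.5]), (np.int32(53), [474.6, 148.2]), (np.int32(9), [502.0, 146.9]), (np.int32(21), [490.0, 154.2]), (np.int32(33), [520.6, 186.4]), (np.int32(589), [527.0, 218.3]), (np.int32(37), [516.0, 195.6]), (np.int32(2765), [321.6, 284.0]), (np.int32(283), [236.3, 290.8]), (np.int32(351), [321.0, 388.2])]
pos [ 0.4536 -0.3636  0.3336] yawy 16.3 tilt 0.61 t 7.52 F [ 0.2 -0.3 -2. ] open 0.0177
[[1, 0.0128, 0.0139, 0.0016, -0.03, -0.03, 0.6], [1, 0.013, 0.0138, 0.0016, -0.03, -0.03, 0.6], [1, 0.0131, 0.0137, 0.0016, -0.03, -0.03, 0.6], [1, 0.0133, 0.0135, 0.0016, -0.03, -0.03, 0.6], [1, 0.0134, 0.0134, 0.0016, -0.03, -0.03, 0.6]]
[[1, 0.0136, 0.0132, 0.0016, -0.03, -0.03, 0.6], [1, 0.0137, 0.0131, 0.0016, -0.03, -0.03, 0.6], [1, 0.0138, 0.013, 0.0016, -0.03, -0.03, 0.6], [1, 0.014, 0.0128, 0.0016, -0.03, -0.03, 0.6], [1, 0.0141, 0.0127, 0.0016, -0.03, -0.03, 0.6]]
[[1, 0.0142, 0.0125, 0.0016, -0.03, -0.03, 0.6], [1, 0.0144, 0.0124, 0.0016, -0.03, -0.03, 0.6], [1, 0.0145, 0.0122, 0.0016, -0.03, -0.03, 0.6], [1, 0.0146, 0.0121, 0.0016, -0.03, -0.03, 0.6], [1, 0.0147, 0.0119, 0.0016, -0.03, -0.03, 0.6]]
```

View pics/w4.png

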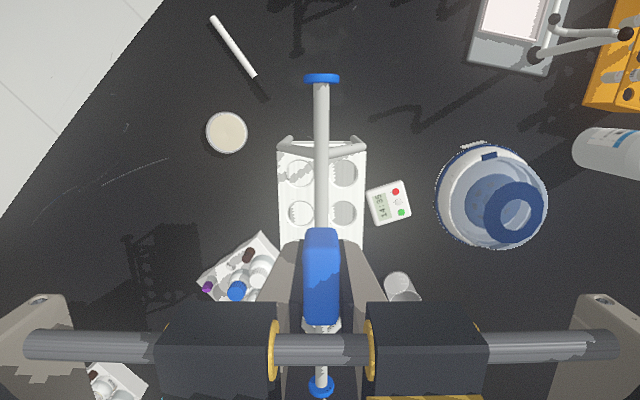

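View pics/s4.png

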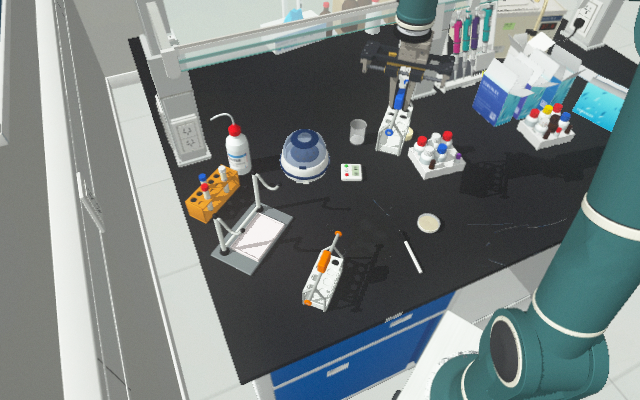

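{"name": "arm_command", "arguments": {
  "series": [
    [1,0.013,0.014,0.001,0,0,0.6],
    [1,0.013,0.014,0.001,0,0,0.6],
    [1,0.013,0.014,0.001,0,0,0.6],
    [1,0.013,0.0135,0.001,0,0,0.6],
    [1,0.013,0.0135,0.001,0,0,0.6]
  ]
}}

```text
time: 7.93
tool_pos: [0.498, -0.2844, 0.3181]
orientation: [-1.948, -2.429, 0.009]
wrist_force: [0.4, 0.5, -1.8]
opening: 0.0178
```

{"name": "arm_command", "arguments": {
  "series": [
    [1,0.0135,0.013,0.001,0,0,0.6],
    [1,0.0135,0.013,0.001,0,0,0.6],
    [1,0.0135,0.013,0.001,0,0,0.6],
    [1,0.014,0.01,0.001,0,0,0.6],
    [1,0.005,0.005,0.001,0,0,0.6]
  ]
}}

```text
time: 8.35
tool_pos: [0.5373, -0.2074, 0.3017]
orientation: [-1.998, -2.364, 0.014]
wrist_force: [1.5, -0.3, -2.3]
opening: 0.0178
```

```bash
python3 - <<'E'
from h import *
W=env.read_camera("wrist");T=env.read_camera("top");S=env.read_camera("scene")
cv2.imwrite("pics/w5.png",W["img"][:,:,::-1]);cv2.imwrite("pics/s5.png",S["img"][:,:,::-1]);cv2.imwrite("pics/t5.png",T["img"][:,:,::-1])
import pickle;pickle.dump(W,open("w5.pkl","wb"))
print(blobs(W["img"]))
plan((.60,-.12,.31),7.3,5,1)
E
```

```text
[(np.int32(334), [321.4, 77.8]), (np.int32(268), [619.8, 111.1]), (np.int32(9), [608.9, 118.2]), (np.int32(45), [561.3, 212.6]), (np.int32(8), [550.5, 220.1]), (np.int32(18), [547.0, 225.8]), (np.int32(3393), [320.8, 276.4]), (np.int32(75), [439.6, 235.1]), (np.int32(8), [469.9, 259.8]), (np.int32(461), [452.6, 295.8]), (np.int32(14), [430.6, 286.5]), (np.int32(12), [418.1, 298.3]), (np.int32(347), [320.7, 387.9])]
pos [ 0.5365 -0.2102  0.302 ] yawy 9.57 tilt 2.68 t 8.5 F [ 0.2 -1.  -1.5] open 0.0179
[[1, 0.0157, 0.0154, -0.0017, -0.44, -0.31, 0.45], [1, 0.0158, 0.0153, -0.0017, -0.44, -0.31, 0.45], [1, 0.0159, 0.0152, -0.0017, -0.44, -0.31, 0.45], [1, 0.0161, 0.0151, -0.0017, -0.44, -0.31, 0.45], [1, 0.0162, 0.015, -0.0016, -0.44, -0.31, 0.45]]
```

View pics/w5.png

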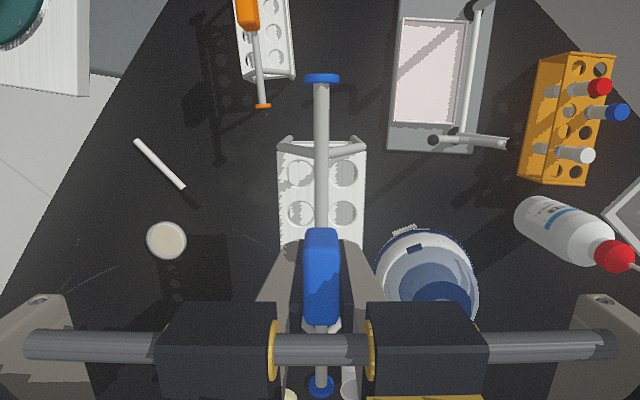

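View pics/s5.png

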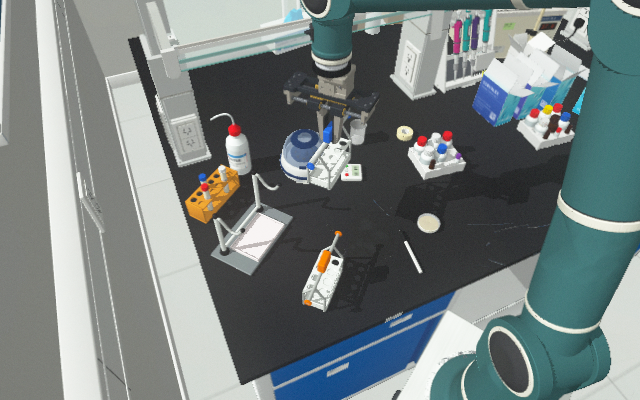

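{"name": "arm_command", "arguments": {
  "series": [
    [1,0.016,0.012,-0.003,-0.5,-0.4,0.45],
    [1,0.016,0.012,-0.003,-0.5,-0.4,0.45],
    [1,0.016,0.012,-0.003,-0.5,-0.4,0.45],
    [1,0.015,0.01,-0.002,-0.5,-0.3,0.45],
    [1,0.008,0.004,-0.002,-0.5,-0.3,0.45]
  ]
}}

```text
time: 8.92
tool_pos: [0.5725, -0.1414, 0.3099]
orientation: [2.093, 2.339, -0.01]
wrist_force: [0.1, 0.7, -2.3]
opening: 0.0181
```

{"name": "arm_command", "arguments": {
  "series": [
    [1,0,0,0,0,0,0],
    [1,0,0,0,0,0,0],
    [1,0,0,0,0,0,0],
    [1,0,0,0,0,0,0],
    [1,0,0,0,0,0,0]
  ]
}}

```text
time: 9.33
tool_pos: [0.5703, -0.1457, 0.3081]
orientation: [2.098, 2.337, -0.016]
wrist_force: [-1.7, -0.1, -1.6]
opening: 0.0176
```

```bash
python3 - <<'E'
from h import *
W=env.read_camera("wrist")
import pickle;pickle.dump(W,open("w6.pkl","wb"))
W5=pickle.load(open("w5.pkl","rb"))
cv2.imwrite("pics/w6.png",W["img"][:,:,::-1])
a=cv2.resize(W5["img"][100:180,415:525,::-1],None,fx=5,fy=5,interpolation=2)
cv2.imwrite("pics/w5z.png",a)
plan((.6,-.12,.31),7.3,5,1)
E
```

```text
pos [ 0.5703 -0.146   0.3081] yawy 6.15 tilt 0.59 t 9.38 F [-0.1 -0.8 -2.5] open 0.0177
[[1, 0.0045, 0.0065, -0.0005, -0.08, 0.08, -0.23], [1, 0.0045, 0.0065, -0.0004, -0.08, 0.08, -0.23], [1, 0.0045, 0.0065, -0.0004, -0.08, 0.08, -0.23], [1, 0.0044, 0.0065, -0.0004, -0.08, 0.08, -0.23], [1, 0.0044, 0.0065, -0.0004, -0.08, 0.08, -0.23]]
```

View pics/w5z.png

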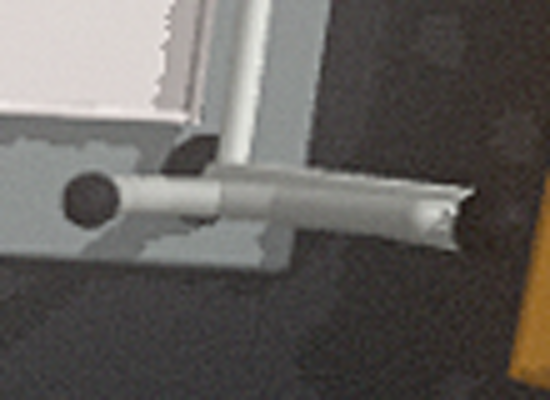

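View pics/w6.png

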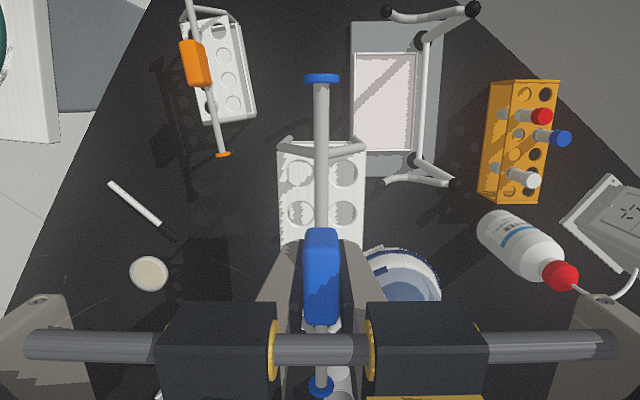

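```bash
python3 - <<'E'
from h import *
import pickle
W=pickle.load(open("w6.pkl","rb"))["img"][:,:,::-1]
cv2.imwrite("pics/w6z.png",np.vstack([cv2.resize(W[0:50,365:495],None,fx=6,fy=6,interpolation=2),cv2.resize(W[155:200,365:495],None,fx=6,fy=6,interpolation=2)]))
E
```

```text
(no output)
```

View pics/w6z.png

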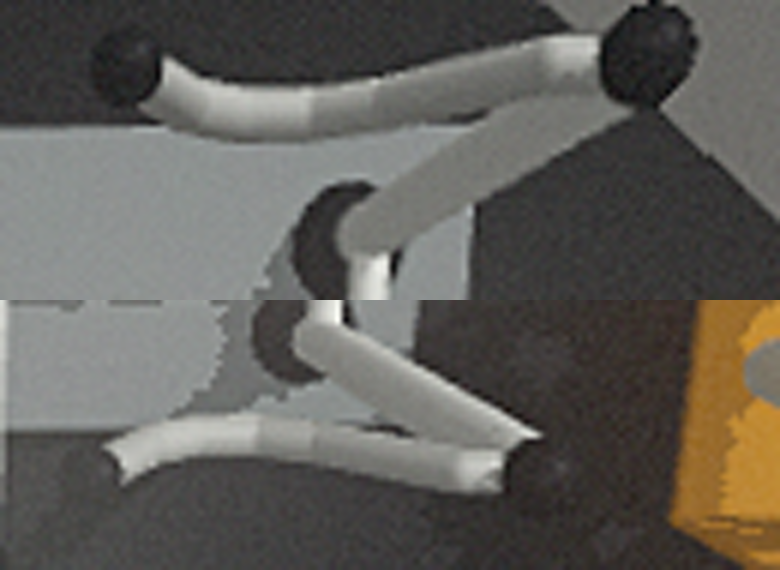

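```bash
python3 - <<'E'
from h import *
import pickle
W=pickle.load(open("w6.pkl","rb"));W5=pickle.load(open("w5.pkl","rb"))
S=env.read_camera("scene");T=env.read_camera("top")
O={"postL":[(S,(215.5,217)),(T,(252,133.8)),(W,(473,9.2))],
"postR":[(S,(253.3,173)),(T,(318,127.5)),(W,(455,183))],
"tipL":[(S,(242.5,230.3)),(T,(255,165.5)),(W,(386.2,11))],
"tipR":[(S,(278,185.8)),(T,(320.8,158.7)),(W,(380,182.5)),(W5,(433,140))]}
R={}
for k,v in O.items():
    X,e=tri(v);R[k]=X;print(k,X.round(4),round(e,4))
    print("  W+T",tri(v[1:3])[0].round(4),"S+W",tri([v[0],v[2]])[0].round(4),"planeW",plane(W,v[2][1],.157 if k[0]=="t" else .163).round(4))
for a in("post","tip"):
    d=R[a+"L"]-R[a+"R"];print(a,np.linalg.norm(d),np.degrees(np.arctan2(-d[0],d[1])),(R[a+"L"]+R[a+"R"])/2)
E
```

```text
postL [0.6852 0.0347 0.15  ] 0.0028
  W+T [0.6812 0.0311 0.1671] S+W [0.6846 0.0353 0.151 ] planeW [0.6825 0.0327 0.163 ]
postR [ 0.7055 -0.1247  0.1491] 0.0021
  W+T [ 0.7041 -0.1243  0.1539] S+W [ 0.7066 -0.1247  0.1484] planeW [ 0.7012 -0.1214  0.163 ]
tipL [0.6089 0.0253 0.1475] 0.0013
  W+T [0.6074 0.0224 0.1616] S+W [0.6089 0.0255 0.1478] planeW [0.6085 0.0237 0.157 ]
tipR [ 0.631  -0.1334  0.1417] 0.0018
  W+T [ 0.6296 -0.1335  0.1443] S+W [ 0.6316 -0.1336  0.1407] planeW [ 0.6276 -0.1305  0.157 ]
post 0.16072259245847648 7.225575997660014 [ 0.69535269 -0.04500446  0.14956283]
tip 0.16036233222634438 7.916501118003466 [ 0.61997971 -0.05408099  0.14461859]
```

```bash
python3 - <<'E'
from h import *
plan((.648,-.0505,.305),7.4,10,1)
E
```

```text
pos [ 0.5705 -0.1452  0.3083] yawy 6.2 tilt 0.55 t 9.48 F [-0.3  0.2 -1.5] open 0.0176
[[1, 0.0086, 0.0087, 0.0002, -0.04, 0.04, -0.12], [1, 0.0086, 0.0087, 0.0002, -0.04, 0.04, -0.12], [1, 0.0085, 0.0088, 0.0002, -0.04, 0.04, -0.12], [1, 0.0085, 0.0088, 0.0002, -0.04, 0.04, -0.12], [1, 0.0085, 0.0088, 0.0003, -0.04, 0.04, -0.12]]
[[1, 0.0085, 0.0088, 0.0003, -0.04, 0.04, -0.12], [1, 0.0085, 0.0088, 0.0003, -0.04, 0.04, -0.12], [1, 0.0084, 0.0088, 0.0003, -0.04, 0.04, -0.12], [1, 0.0084, 0.0089, 0.0003, -0.04, 0.04, -0.12], [1, 0.0084, 0.0089, 0.0003, -0.04, 0.04, -0.12]]
```

{"name": "arm_command", "arguments": {
  "series": [
    [1,0.0085,0.0085,0,0,0,-0.1],
    [1,0.0085,0.009,0,0,0,-0.1],
    [1,0.0085,0.009,0,0,0,-0.1],
    [1,0.0085,0.009,0,0,0,-0.1],
    [1,0.0085,0.009,0,0,0,-0.1]
  ]
}}

```text
time: 9.9
tool_pos: [0.6129, -0.0961, 0.3079]
orientation: [2.091, 2.343, -0.016]
wrist_force: [-0.1, 0.2, -2.0]
opening: 0.0178
```

{"name": "arm_command", "arguments": {
  "series": [
    [1,0.0085,0.009,0,0,0,-0.1],
    [1,0.0085,0.009,0,0,0,-0.1],
    [1,0.0085,0.009,0,0,0,-0.1],
    [1,0.005,0.005,0,0,0,-0.1],
    [1,0,0,0,0,0,0]
  ]
}}

```text
time: 10.32
tool_pos: [0.6465, -0.0513, 0.3065]
orientation: [-2.072, -2.36, 0.011]
wrist_force: [-0.8, 0.0, -1.9]
opening: 0.0179
```

```bash
python3 - <<'E'
from h import *
plan((.648,-.0505,.305),7.4,5,1)
E
```

```text
pos [ 0.6465 -0.0513  0.3065] yawy 7.43 tilt 0.41 t 10.32 F [-0.8  0.  -1.9] open 0.0179
[[1, 0.0001, 0.0003, 0.0003, -0.07, 0.05, 0.01], [1, 0.0001, 0.0003, 0.0003, -0.07, 0.05, 0.01], [1, 0.0001, 0.0003, 0.0003, -0.07, 0.05, 0.01], [1, 0.0001, 0.0003, 0.0003, -0.07, 0.05, 0.01], [1, 0.0001, 0.0003, 0.0003, -0.07, 0.05, 0.01]]
```

{"name": "arm_command", "arguments": {
  "series": [
    [1,0,0.001,0.012,0,0,0],
    [1,0,0,0.015,0,0,0],
    [1,0,0,0.015,0,0,0],
    [1,0,0,0.015,0,0,0],
    [1,0,0,0.015,0,0,0]
  ]
}}

```text
time: 10.73
tool_pos: [0.6486, -0.053, 0.2327]
orientation: [2.071, 2.355, -0.008]
wrist_force: [-0.6, 0.6, -2.9]
opening: 0.0177
```

```bash
python3 - <<'E'
from h import *
plan((.648,-.0505,.19),7.4,5,1)
E
```

```text
pos [ 0.6486 -0.053   0.2327] yawy 7.34 tilt 0.42 t 10.73 F [-0.6  0.6 -2.9] open 0.0177
[[1, 0.0006, -0.0001, 0.0085, -0.01, 0.08, -0.01], [1, 0.0006, -0.0001, 0.0085, -0.01, 0.08, -0.01], [1, 0.0006, -0.0001, 0.0085, -0.01, 0.08, -0.01], [1, 0.0005, -0.0001, 0.0085, -0.01, 0.08, -0.01], [1, 0.0005, -0.0001, 0.0085, -0.01, 0.08, -0.01]]
```

{"name": "arm_command", "arguments": {
  "series": [
    [1,0.001,0,0.01,0,0.3,0],
    [1,0.001,0,0.012,0,0,0],
    [1,0,0,0.01,0,0,0],
    [1,0,0,0.006,0,0,0],
    [1,0,0,0,0,0,0]
  ]
}}

```text
time: 11.15
tool_pos: [0.6446, -0.0546, 0.186]
orientation: [-2.076, -2.351, 0.013]
wrist_force: [0.4, 0.7, -2.1]
opening: 0.0177
```

```bash
python3 - <<'E'
from h import *
import pickle
plan((.648,-.0505,.19),7.4,5,1)
W=env.read_camera("wrist");T=env.read_camera("top");S=env.read_camera("scene")
cv2.imwrite("pics/w7.png",W["img"][:,:,::-1])
cv2.imwrite("pics/st7.png",np.hstack([cv2.resize(S["img"][150:270,195:295,::-1],None,fx=4,fy=4,interpolation=2),cv2.resize(T["img"][105:195,245:345,::-1],None,fx=4,fy=480/90,interpolation=2)]))
pickle.dump((W,T,S),open("v7.pkl","wb"))
print([b for b in blobs(W["img"]) if 280<b[1][0]<360]);print([b for b in blobs(S["img"],amin=4) if 195<b[1][0]<295 and 150<b[1][1]<270])
print([b for b in blobs(T["img"],amin=4) if 225<b[1][0]<365 and 95<b[1][1]<270])
E
```

```text
pos [ 0.6446 -0.0546  0.186 ] yawy 7.11 tilt 0.53 t 11.15 F [ 0.4  0.7 -2.1] open 0.0177
[[1, 0.0007, 0.0008, -0.0008, -0.1, 0.02, -0.06], [1, 0.0007, 0.0008, -0.0008, -0.1, 0.02, -0.06], [1, 0.0007, 0.0008, -0.0008, -0.1, 0.02, -0.06], [1, 0.0007, 0.0008, -0.0008, -0.1, 0.02, -0.06], [1, 0.0007, 0.0008, -0.0008, -0.1, 0.02, -0.06]]
[(np.int32(328), [320.8, 77.8]), (np.int32(3363), [320.8, 276.5]), (np.int32(304), [320.8, 388.1]), (np.int32(11), [284.9, 394.9])]
[(np.int32(51), [201.9, 176.7]), (np.int32(4), [289.5, 174.5]), (np.int32(122), [247.9, 189.5]), (np.int32(24), [227.3, 221.6])]
[(np.int32(16), [329.5, 144.7])]
```

View pics/w7.png

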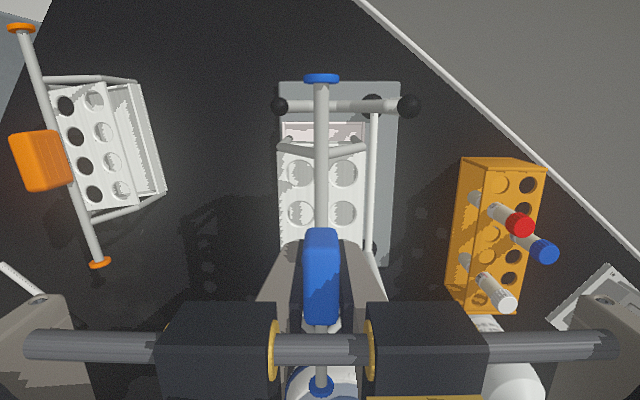

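View pics/st7.png

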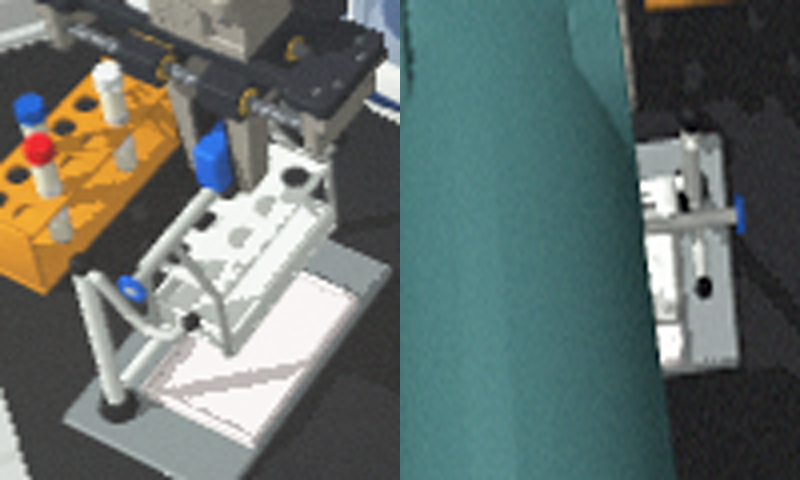

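```bash
python3 - <<'E'
from h import *
import pickle
W,T,S=pickle.load(open("v7.pkl","rb"))
L=tri([(W,(320.8,77.8)),(S,(227.3,221.6))]);R=tri([(W,(320.8,388.1)),(T,(329.5,144.7))]);G=tri([(W,(320.8,388.1)),(T,(329.5,144.7))])
print("discL",L,"discR",R);d=L[0]-R[0];print(np.linalg.norm(d),np.degrees(np.arctan2(-d[0],d[1])),(L[0]+R[0])/2)
for z in(.145,.151,.157):print("tip",plane(W,(279,105),z),"post",plane(W,(409,106),z+.006))
print("tri tip",tri([(W,(279,105)),(S,(195+190/4,150+321/4))]),"post",tri([(W,(409,106)),(S,(195+80/4,150+267/4))]))
E
```

```text
discL (array([0.63225481, 0.04205207, 0.17939048]), np.float64(0.0002231086347709128)) discR (array([ 0.65617502, -0.15289009,  0.18198642]), np.float64(0.00027176942647345734))
0.1964213812255383 6.995460476431707 [ 0.64421491 -0.05541901  0.18068845]
tip [0.60789391 0.02589419 0.145     ] post [0.685776   0.03515223 0.151     ]
tip [0.60870211 0.02596373 0.151     ] post [0.6842384  0.03494211 0.157     ]
tip [0.6095103  0.02603327 0.157     ] post [0.6827008  0.03473198 0.163     ]
tri tip (array([0.60800613, 0.02550488, 0.14791594]), np.float64(0.0005059034540331604)) post (array([0.68559027, 0.03461459, 0.14868215]), np.float64(0.0009720628487087873))
```

{"name": "arm_command", "arguments": {
  "series": [
    [1,0.004,0.005,0,-0.4,0,-0.3],
    [1,0.002,0.001,0,0,0,0],
    [1,0,0,0.008,0,0,0],
    [1,0,0,0.01,0,0,0],
    [1,0,0,0.006,0,0,0]
  ]
}}

```text
time: 11.72
tool_pos: [0.6551, -0.046, 0.1676]
orientation: [2.065, 2.354, 0.009]
wrist_force: [-0.6, 0.3, -1.6]
opening: 0.0179
```

```bash
python3 - <<'E'
from h import *
plan((.649,-.0495,.142),7.4,5,1)
E
```

```text
pos [ 0.6551 -0.046   0.1676] yawy 7.49 tilt 0.7 t 11.72 F [-0.6  0.3 -1.6] open 0.0179
[[1, -0.0005, -0.0014, 0.0051, 0.13, 0.05, 0.02], [1, -0.0005, -0.0014, 0.0051, 0.13, 0.05, 0.02], [1, -0.0005, -0.0013, 0.0051, 0.13, 0.05, 0.02], [1, -0.0005, -0.0013, 0.0051, 0.13, 0.05, 0.02], [1, -0.0005, -0.0013, 0.0051, 0.13, 0.05, 0.02]]
```

{"name": "arm_command", "arguments": {
  "series": [
    [1,-0.002,-0.004,0.003,0.3,0,0],
    [1,-0.001,-0.002,0.006,0.2,0,0],
    [1,0,0,0.006,0,0,0],
    [1,0,0,0.004,0,0,0],
    [1,0,0,0,0,0,0]
  ]
}}

```text
time: 12.13
tool_pos: [0.6471, -0.0507, 0.1432]
orientation: [2.072, 2.361, -0.008]
wrist_force: [-0.3, -0.6, -1.2]
opening: 0.018
```

```bash
python3 - <<'E'
from h import *
plan((.649,-.0495,.135),7.4,5,1)
E
```

```text
pos [ 0.6471 -0.0507  0.1432] yawy 7.48 tilt 0.27 t 12.13 F [-0.3 -0.6 -1.2] open 0.018
[[1, 0.0002, 0.0004, 0.0016, -0.04, 0.04, 0.02], [1, 0.0002, 0.0004, 0.0016, -0.04, 0.04, 0.02], [1, 0.0002, 0.0004, 0.0016, -0.04, 0.04, 0.02], [1, 0.0002, 0.0004, 0.0016, -0.04, 0.04, 0.02], [1, 0.0002, 0.0004, 0.0016, -0.04, 0.04, 0.02]]
```

{"name": "arm_command", "arguments": {
  "series": [
    [1,0,0.001,0.002,0,0,0],
    [1,0,0,0.002,0,0,0],
    [1,0,0,0.002,0,0,0],
    [1,0,0,0.001,0,0,0],
    [1,0,0,0,0,0,0]
  ]
}}

```text
time: 12.55
tool_pos: [0.6487, -0.0507, 0.1358]
orientation: [2.072, 2.361, -0.007]
wrist_force: [-0.0, -0.6, -0.8]
opening: 0.0177
```

```bash
python3 - <<'E'
from h import *
plan((.649,-.0495,.135),7.4,5,1)
W=env.read_camera("wrist");S=env.read_camera("scene");T=env.read_camera("top")
cv2.imwrite("pics/w8.png",W["img"][:,:,::-1])
cv2.imwrite("pics/st8.png",np.hstack([cv2.resize(S["img"][150:270,195:295,::-1],None,fx=4,fy=4,interpolation=2),cv2.resize(T["img"][105:195,245:345,::-1],None,fx=4,fy=480/90,interpolation=2)]))
print([b for b in blobs(W["img"]) if 280<b[1][0]<360]);print([b for b in blobs(S["img"],amin=4) if 195<b[1][0]<295 and 150<b[1][1]<270])
print([b for b in blobs(T["img"],amin=4) if 225<b[1][0]<365 and 95<b[1][1]<270])
E
```

```text
pos [ 0.6487 -0.0507  0.1358] yawy 7.46 tilt 0.24 t 12.55 F [-0.  -0.6 -0.8] open 0.0177
[[1, 0.0002, 0.0001, 0.0002, -0.03, 0.04, 0.01], [1, 0.0002, 0.0001, 0.0002, -0.03, 0.04, 0.01], [1, 0.0002, 0.0001, 0.0002, -0.03, 0.04, 0.01], [1, 0.0002, 0.0001, 0.0002, -0.03, 0.04, 0.01], [1, 0.0002, 0.0001, 0.0002, -0.03, 0.04, 0.01]]
[(np.int32(325), [320.9, 77.7]), (np.int32(3379), [320.8, 276.5]), (np.int32(461), [327.4, 389.2])]
[(np.int32(52), [201.8, 176.7]), (np.int32(8), [289.9, 174.8]), (np.int32(108), [248.1, 204.1]), (np.int32(26), [228.7, 235.5])]
[(np.int32(13), [327.5, 147.2])]
```

View pics/st8.png

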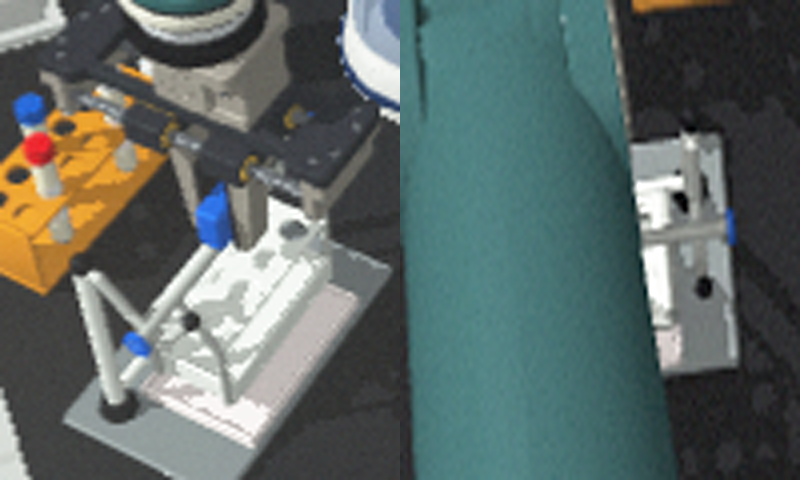

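View pics/w8.png

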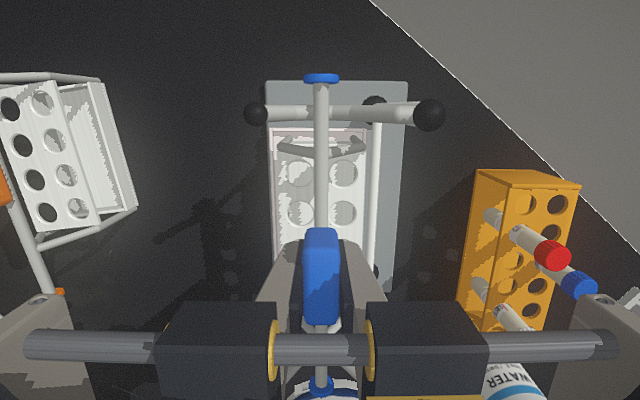

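{"name": "arm_command", "arguments": {
  "series": [
    [1,0,0,0.0015,0,0,0],
    [1,0,0,0.001,0,0,0],
    [1,0,0,0,0,0,0],
    [1,0,0,0,0,0,0],
    [1,0,0,0,0,0,0]
  ]
}}

```text
time: 13.12
tool_pos: [0.6493, -0.0506, 0.1361]
orientation: [2.07, 2.359, -0.005]
wrist_force: [-0.1, -0.3, -1.5]
opening: 0.0177
```

```bash
python3 - <<'E'
from h import *
W=env.read_camera("wrist");S=env.read_camera("scene");T=env.read_camera("top")
s=lambda I,b:[x for x in blobs(I["img"],amin=4) if b[0]<x[1][0]<b[1] and b[2]<x[1][1]<b[3]]
w=s(W,(280,360,50,400));print(w,s(S,(210,250,190,250)),s(T,(310,345,130,160)))
L=tri([(W,w[0][1]),(S,s(S,(215,240,210,250))[0][1])]);R=tri([(W,(320.8,388.1)),(T,s(T,(310,345,130,160))[0][1])]);print(L,R)
plan((.649,-.0495,.135),7.4,5,1)
E
```

```text
[(np.int32(331), [320.8, 77.8]), (np.int32(3372), [320.8, 276.5]), (np.int32(477), [326.8, 389.3])] [(np.int32(109), [248.0, 204.1]), (np.int32(28), [228.1, 235.5])] [(np.int32(15), [327.4, 146.9])]
(array([0.63635546, 0.04598751, 0.12741906]), np.float64(0.00011789139899422599)) (array([ 0.66120028, -0.14961999,  0.13154101]), np.float64(0.0007152656166125054))
pos [ 0.6493 -0.0506  0.136 ] yawy 7.46 tilt 0.25 t 13.27 F [-0.5 -0.1 -0.9] open 0.0181
[[1, 0.0002, -0.0, 0.0002, -0.01, 0.05, 0.01], [1, 0.0002, -0.0, 0.0002, -0.01, 0.05, 0.01], [1, 0.0002, -0.0, 0.0002, -0.01, 0.05, 0.01], [1, 0.0002, -0.0, 0.0002, -0.01, 0.05, 0.01], [1, 0.0002, -0.0, 0.0002, -0.01, 0.05, 0.01]]
```

{"name": "arm_command", "arguments": {
  "series": [
    [1,0,0,0.003,0,0,0],
    [1,0,0,0.002,0,0,0],
    [1,0,0,0.001,0,0,0],
    [1,0,0,0,0,0,0],
    [1,0,0,0,0,0,0]
  ]
}}

```text
time: 13.68
tool_pos: [0.6499, -0.0506, 0.1359]
orientation: [2.069, 2.357, -0.006]
wrist_force: [-0.4, -0.5, -0.4]
opening: 0.0179
```

```bash
python3 - <<'E'
from h import *
plan((.649,-.0495,.135),7.4,5,1)
E
```

```text
pos [ 0.6499 -0.0506  0.1359] yawy 7.46 tilt 0.38 t 13.68 F [-0.4 -0.5 -0.4] open 0.0179
[[1, 0.0002, -0.0001, 0.0002, 0.01, 0.08, 0.01], [1, 0.0002, -0.0001, 0.0002, 0.01, 0.08, 0.01], [1, 0.0002, -0.0001, 0.0002, 0.01, 0.08, 0.01], [1, 0.0002, -0.0001, 0.0002, 0.01, 0.08, 0.01], [1, 0.0002, -0.0001, 0.0002, 0.01, 0.08, 0.01]]
```

{"name": "arm_command", "arguments": {
  "series": [
    [1,0,0,0.005,0,0.1,0],
    [1,0,0,0.005,0,0,0],
    [1,0,0,0.005,0,0,0],
    [1,0,0,0.004,0,0,0],
    [1,0,0,0.004,0,0,0]
  ]
}}

```text
time: 14.1
tool_pos: [0.6505, -0.0507, 0.1345]
orientation: [2.066, 2.352, -0.013]
wrist_force: [-9.7, -0.7, 22.9]
opening: 0.0179
```

```bash
python3 - <<'E'
from h import *
plan((.649,-.0495,.135),7.4,5,1)
W=env.read_camera("wrist");S=env.read_camera("scene")
cv2.imwrite("pics/w9.png",W["img"][:,:,::-1])
cv2.imwrite("pics/s9.png",cv2.resize(S["img"][140:270,190:310,::-1],None,fx=5,fy=4.5,interpolation=2))
E
```

```text
pos [ 0.6505 -0.0507  0.1345] yawy 7.42 tilt 0.76 t 14.1 F [-9.7 -0.7 22.9] open 0.0179
[[1, 0.0003, -0.0003, -0.0001, 0.01, 0.15, 0.0], [1, 0.0003, -0.0003, -0.0001, 0.01, 0.15, 0.0], [1, 0.0003, -0.0003, -0.0001, 0.01, 0.15, 0.0], [1, 0.0003, -0.0003, -0.0001, 0.01, 0.15, 0.0], [1, 0.0003, -0.0003, -0.0001, 0.01, 0.15, 0.0]]
```

View pics/s9.png

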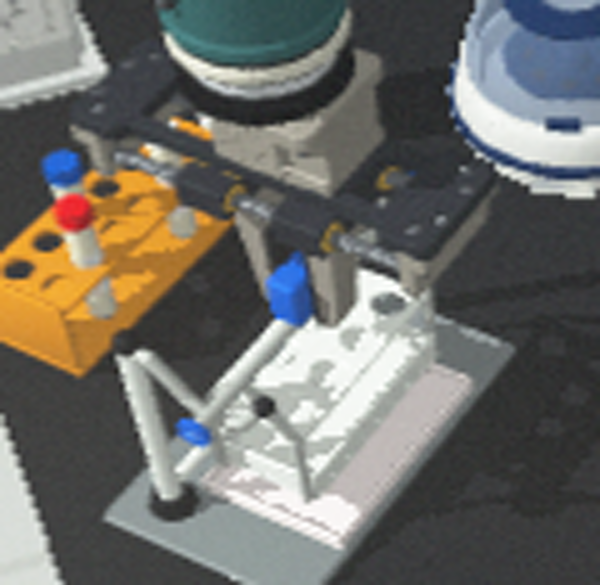

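View pics/w9.png

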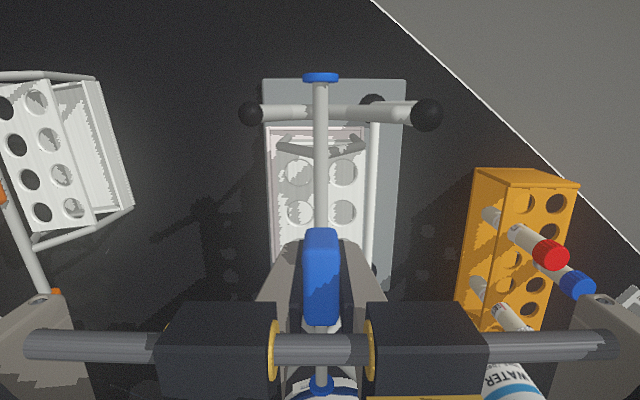

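{"name": "arm_command", "arguments": {
  "series": [
    [1,0,-0.002,0,0,0.4,0],
    [1,0,0,0,0,0,0],
    [1,0,0,0,0,0,0],
    [1,0,0,0,0,0,0],
    [1,0,0,0,0,0,0]
  ]
}}

```text
time: 14.62
tool_pos: [0.6492, -0.0513, 0.1349]
orientation: [2.068, 2.355, -0.004]
wrist_force: [-2.0, 0.3, 5.0]
opening: 0.0178
```

```bash
python3 - <<'E'
from h import *
plan((.649,-.0495,.135),7.4,5,1)
E
```

```text
pos [ 0.6492 -0.0513  0.1349] yawy 7.41 tilt 0.45 t 14.62 F [-2.   0.3  5. ] open 0.0178
[[1, 0.0004, 0.0, -0.0, 0.03, 0.08, 0.0], [1, 0.0004, 0.0, -0.0, 0.03, 0.08, 0.0], [1, 0.0004, 0.0, -0.0, 0.03, 0.08, 0.0], [1, 0.0004, 0.0, -0.0, 0.03, 0.08, 0.0], [1, 0.0004, 0.0, -0.0, 0.03, 0.08, 0.0]]
```

{"name": "arm_command", "arguments": {
  "series": [
    [1,0,-0.001,0,0,0,0],
    [1,0,0,0,0,0,0],
    [0.75,0,0,0,0,0,0],
    [0.75,0,0,0,0,0,0],
    [0.5,0,0,0,0,0,0]
  ]
}}

```text
time: 15.03
tool_pos: [0.6488, -0.051, 0.134]
orientation: [2.068, 2.355, -0.003]
wrist_force: [0.1, 0.2, -0.5]
opening: 0.0279
```

{"name": "arm_command", "arguments": {
  "series": [
    [0.4,0,0,0,0,0,0],
    [0.4,0,0,0,0,0,0],
    [0.4,0,0,0,0,0,0],
    [0.4,0,0,0,0,0,0],
    [0.4,0,0,0,0,0,0]
  ]
}}

```text
time: 15.45
tool_pos: [0.6484, -0.0509, 0.1332]
orientation: [2.069, 2.356, -0.004]
wrist_force: [-0.0, -0.3, 0.3]
opening: 0.055
```

```bash
python3 - <<'E'
from h import *
plan((.649,-.0515,.135),7.4,5,.4)
W=env.read_camera("wrist")
cv2.imwrite("pics/w10.png",W["img"][:,:,::-1])
E
```

```text
pos [ 0.6484 -0.0509  0.1332] yawy 7.43 tilt 0.38 t 15.45 F [-0.  -0.3  0.3] open 0.055
[[0.4, -0.0001, 0.0001, -0.0004, 0.03, 0.07, 0.01], [0.4, -0.0001, 0.0001, -0.0004, 0.03, 0.07, 0.01], [0.4, -0.0001, 0.0001, -0.0004, 0.03, 0.07, 0.01], [0.4, -0.0001, 0.0001, -0.0004, 0.03, 0.07, 0.01], [0.4, -0.0001, 0.0001, -0.0004, 0.03, 0.07, 0.01]]
```

View pics/w10.png

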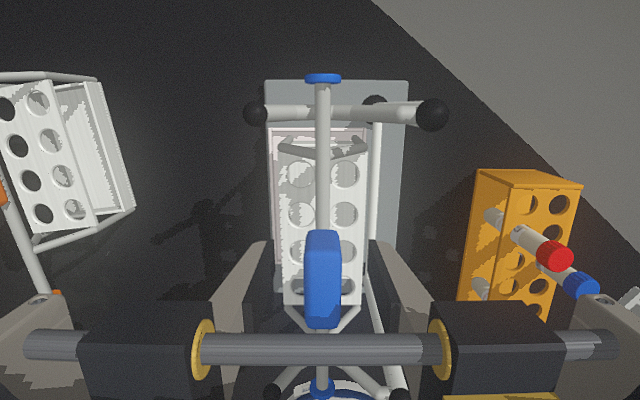

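{"name": "arm_command", "arguments": {
  "series": [
    [0.4,0,0,-0.006,0,0,0],
    [0.4,0,0,-0.01,0,0,0],
    [0.4,0,0,-0.015,0,0,0],
    [0.4,0,0,-0.015,0,0,0],
    [0.4,0,0,-0.015,0,0,0]
  ]
}}

```text
time: 15.92
tool_pos: [0.6461, -0.0505, 0.1953]
orientation: [2.072, 2.36, -0.009]
wrist_force: [0.2, -0.6, -0.2]
opening: 0.055
```

{"name": "arm_command", "arguments": {
  "series": [
    [0.4,0,0,-0.02,0,0,0],
    [0.4,0,0,-0.02,0,0,0],
    [0.4,0,0,-0.015,0,0,0],
    [0.4,0,0,0,0,0,0],
    [0.4,0,0,0,0,0,0]
  ]
}}

```text
time: 16.33
tool_pos: [0.6484, -0.0496, 0.2618]
orientation: [2.066, 2.355, 0.001]
wrist_force: [-0.0, -0.2, -1.1]
opening: 0.0552
```

{"name": "arm_command", "arguments": {
  "series": [
    [0.4,0,0,0,0,0,0],
    [0.4,0,0,0,0,0,0],
    [0.4,0,0,0,0,0,0],
    [0.4,0,0,0,0,0,0],
    [0.4,0,0,0,0,0,0]
  ]
}}

```text
time: 16.75
tool_pos: [0.6467, -0.0496, 0.2587]
orientation: [2.068, 2.358, -0.004]
wrist_force: [0.0, -0.0, 0.4]
opening: 0.0553
```

```bash
python3 - <<'E'
from h import *
plan((.649,-.0515,.135),7.4,5,.4)
W=env.read_camera("wrist");S=env.read_camera("scene");T=env.read_camera("top")
cv2.imwrite("pics/w11.png",W["img"][:,:,::-1])
cv2.imwrite("pics/s11.png",cv2.resize(S["img"][140:270,190:310,::-1],None,fx=5,fy=4.5,interpolation=2))
w=[b for b in blobs(W["img"]) if 270<b[1][0]<370];print(w)
print([x for x in blobs(S["img"],amin=4) if 195<x[1][0]<295 and 150<x[1][1]<270],blobs(S["img"],"orange")[-4:])
E
```

```text
pos [ 0.6467 -0.0496  0.2587] yawy 7.49 tilt 0.34 t 16.75 F [ 0.  -0.   0.4] open 0.0553
[[0.4, -0.0003, 0.0004, 0.0248, 0.02, 0.07, 0.02], [0.4, -0.0003, 0.0004, 0.0248, 0.02, 0.07, 0.02], [0.4, -0.0004, 0.0004, 0.0248, 0.02, 0.07, 0.02], [0.4, -0.0004, 0.0004, 0.0248, 0.02, 0.07, 0.02], [0.4, -0.0004, 0.0004, 0.0248, 0.02, 0.07, 0.02]]
[(np.int32(88), [323.8, 92.0]), (np.int32(969), [323.5, 207.5]), (np.int32(117), [322.9, 290.0]), (np.int32(72), [346.8, 324.7]), (np.int32(9), [315.0, 324.6]), (np.int32(73), [352.3, 393.5]), (np.int32(15), [342.8, 394.5])]
[(np.int32(8), [239.9, 156.1]), (np.int32(53), [201.8, 176.7]), (np.int32(6), [289.5, 174.5]), (np.int32(20), [273.8, 180.0]), (np.int32(213), [251.2, 201.3]), (np.int32(25), [228.6, 235.4])] [(np.int32(1305), [212.0, 195.8]), (np.int32(23), [338.0, 232.7]), (np.int32(194), [323.8, 260.9]), (np.int32(28), [307.4, 302.2])]
```

View pics/w11.png

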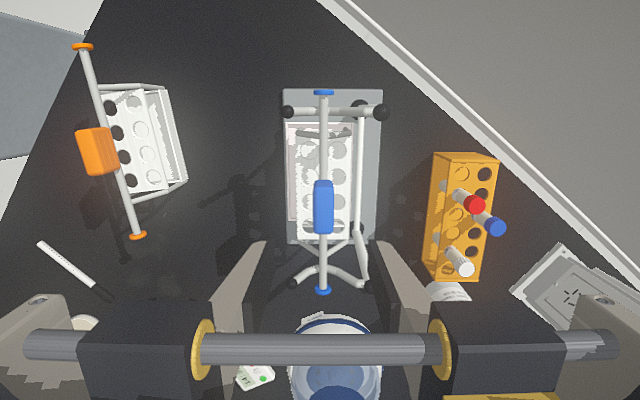

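View pics/s11.png

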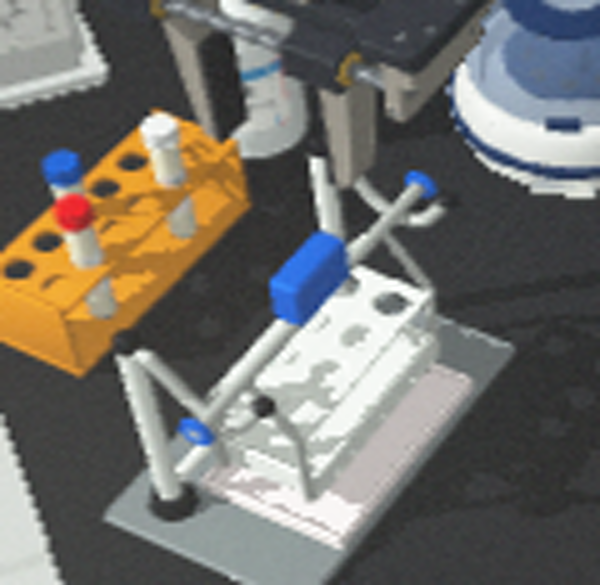

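Hanging in both hooks with the gripper clear. I'll check heights and rest numerically, then hand in.

```bash
python3 - <<'E'
from h import *
W=env.read_camera("wrist");S=env.read_camera("scene")
w=[b for b in blobs(W["img"]) if 270<b[1][0]<370][:3];print(w)
s=[(228.6,235.4),(251.2,201.3),(273.8,180.0)]
X=[tri([(W,w[i][1]),(S,s[i])]) for i in(0,1,2)]
for x in X:print(x)
d=X[0][0]-X[2][0];print("len",np.linalg.norm(d),"yaw",np.degrees(np.arctan2(-d[0],d[1])),"mid",(X[0][0]+X[2][0])/2)
env.close_job()
E
```

```text
[(np.int32(82), [323.4, 91.8]), (np.int32(978), [322.9, 207.1]), (np.int32(117), [322.3, 289.9])]
(array([0.63646987, 0.045066  , 0.12652532]), np.float64(0.00035931939443798583))
(array([ 0.64968207, -0.0536765 ,  0.14539349]), np.float64(0.0007702710719544574))
(array([ 0.66205086, -0.15218961,  0.12660767]), np.float64(0.00032135847238265203))
len 0.19890744487785064 yaw 7.389133200682681 mid [ 0.64926037 -0.05356181  0.12656649]
the job is handed in; nothing more can be done
```

I hung the blue carrier on the two hooks of the drying stand, released it, backed the gripper off upward, and handed the job in at about 17 s.

**While still holding it:** I lowered the bar into the hooks until they pushed back with about 23 N, then eased off to about 5 N. I held it there for over half a second before opening the fingers.

**Last checks after release:**
- **Level:** both bar ends measured 126.5 mm high, so the bar is level.
- **Parallel:** the bar's yaw was 7.4°, against about 7.4° for the line of the hooks.
- **Centred:** the middle of the bar was within about 4 mm of the midpoint between the hooks.
- **At rest:** the blob positions stayed within a pixel between the last two pictures. The wrist force was about zero, and the gripper was about 12 cm above the carrier.
- **Orange carrier:** its image position was unchanged.

**Faults and disagreements:**
- My first grasp came up empty because the fingers close more slowly than I assumed. The carrier was not disturbed, and the second grasp held.
- The measured bar height is about 2.5 mm below the nominal 129 mm. My hook tips and posts also read 5–10 mm lower than the text gives. I put both down to camera calibration and picking the points by eye.

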